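Sweep the carrot ends off the board into the scrap pan

TASK

Clear the trimmings from the chopping board: with the fingers closed, sweep the three carrot ends across the board and over its edge so that they drop into the open pan, not the one with its lid on. Push them along the board only, do not pick any up or carry them, and leave the sauce cup, the knife and the tin where they are.

Things in the scene. Friction and masses are not known exactly. Their poses are not given: they have to be found in the camera images.
- station: fixed vegetable prep station: a white chopping board, 265 mm (its x) by 325 mm (its y) and 20 mm thick, on a low steel frame with a pan hung at each short end. Origin under the board's centre, on the counter (z = 0); the board's top is at z = 0.095 and its short edges at y = +0.1625 and -0.1625 in this frame; nothing stands up at any edge
- scrap_pan: the open pan, empty, no lid, fixed: 243 x 140 mm outside, 240 (x) x 137 (y) mm inside the opening, with a flat 12 mm flange all round (265 x 162 mm over all), inside floor at z = 0.010 and rim at z = 0.075; origin at the centre of its plan, on the counter (z = 0), same axes as the station. It hangs in the station's frame at one of the board's two short ends, with its opening starting right below the board's edge
- lidded_pan: the pan that has its lid on, fixed: the same pan at the board's other short end, closed by a flat lid (top at z = 0.079) with a wire handle 70 mm long whose top is at z = 0.10; origin as for the open pan
- crown1: a carrot end cut off at the crown: a squat round piece 32 mm across, straight-sided for its lowest 11 mm and 16.5 mm high, with a tuft of soft cut-off leaf stalks on top (24 mm in all), about 13 g, lying on its flat cut face on the board; origin at the centre of the cut face, its z axis up through the stalks. Its flanks are slightly uneven (by about 1 mm), so it hardly rolls; it slides when pushed low down and drops over an edge once its centre is past it
- crown2: a carrot end cut off at the crown: a squat round piece 32 mm across, straight-sided for its lowest 11 mm and 16.5 mm high, with a tuft of soft cut-off leaf stalks on top (24 mm in all), about 13 g, lying on its flat cut face on the board; origin at the centre of the cut face, its z axis up through the stalks. Its flanks are slightly uneven (by about 1 mm), so it hardly rolls; it slides when pushed low down and drops over an edge once its centre is past it
- crown3: a carrot end cut off at the crown: a squat round piece 32 mm across, straight-sided for its lowest 11 mm and 16.5 mm high, with a tuft of soft cut-off leaf stalks on top (24 mm in all), about 13 g, lying on its flat cut face on the board; origin at the centre of the cut face, its z axis up through the stalks. Its flanks are slightly uneven (by about 1 mm), so it hardly rolls; it slides when pushed low down and drops over an edge once its centre is past it
- cup: bystander: a round steel sauce cup, 60 mm across the rim, 35 mm high, standing loose on the board near one of its long edges (70 g); origin at the centre of its underside
- knife: bystander: a paring knife lying loose on the board near the long edge opposite the cup, roughly parallel to that edge; black handle 110 x 22 mm, 14 mm high, from y = -0.105 to +0.005 in its own frame, steel blade 19 mm wide from there to y = +0.09, 6 mm high; origin at the handle's underside, near the blade
- tin: bystander: a square lidded storage tin, 88 x 88 mm, 137 mm high, loose on the counter to the robot's left of the station; origin at the centre of its underside

How it is judged:
At the end, for the whole second after the job is handed in: All three carrot ends lie still (slower than 30 mm/s) inside the open pan: their origins inside the pan's walls and at most 55 mm above the counter; the cup has moved less than 15 mm and the knife and tin less than 20 mm from where they stood (x of crown1 in the frame of scrap_pan between -0.121 and 0.121 m and y of crown1 in the frame of scrap_pan between -0.069 and 0.069 m and z of each of crown1, crown2, crown3 in the frame of scrap_pan below 0.055 m and linear speed of each of crown1, crown2, crown3 below 0.03 m/s and x of crown2 in the frame of scrap_pan between -0.121 and 0.121 m and y of crown2 in the frame of scrap_pan between -0.069 and 0.069 m and x of crown3 in the frame of scrap_pan between -0.121 and 0.121 m and y of crown3 in the frame of scrap_pan between -0.069 and 0.069 m and distance of cup from where it was at the start of the episode below 0.015 m and distance of each of knife, tin from where it was at the start of the episode below 0.02 m); the robot touches nothing.
It fails at once if a carrot end is lifted: its cut face more than 25 mm above the board's top (height (world z) of any of crown1, crown2, crown3 above 0.12 m).
It fails at once if a carrot end is carried out over a pan: more than 45 mm beyond the board's edge while still at the board's height (((y of crown1 in the frame of station above 0.2075 m or y of crown1 in the frame of station below -0.2075 m) and height (world z) of crown1 above 0.092 m) or ((y of crown2 in the frame of station above 0.2075 m or y of crown2 in the frame of station below -0.2075 m) and height (world z) of crown2 above 0.092 m) or ((y of crown3 in the frame of station above 0.2075 m or y of crown3 in the frame of station below -0.2075 m) and height (world z) of crown3 above 0.092 m)).
It fails at once if the cup is moved more than 15 mm, or the knife or tin more than 20 mm (distance of cup from where it was at the start of the episode above 0.015 m or distance of any of knife, tin from where it was at the start of the episode above 0.02 m).
It also fails if it takes over 48 s, if anything falls off the work surface, if the arm or the gripper's body presses on something with over 40 N, if the wrist force passes 120 N, or if a joint passes its speed limit or range.

ROBOT

A 6-joint arm with a two-finger parallel gripper is mounted at the origin on the work surface. World frame = base frame: x ahead of the robot, y to its left, z up, the work surface at z = 0. Lengths are in m, angles in rad, forces in N, time in s.
With the tool pointing down it reaches from about 0.25 to 0.725 m from the base axis. Payload 9.7 kg.
Tool frame: the origin (TCP) lies on the centre line of the jaws, within the pads' length; the fingertips stand 8 mm ahead of it and the grasp point (between the pads) lies 11 mm behind it; z points along the fingers, y is the direction in which the jaws open and shut (so a half turn about z gives the same grasp; the last joint's range is limited). The gripper opens to 85 mm and grips with 20 to 120 N. Pads are 22 mm wide; open, the fingers measure 114 mm over their backs; the gripper's body (76 mm by 85 mm) begins 54 mm behind the grasp point. The pads swing forward as they close: fully open they stand 13 mm farther back than shut.
Start: joints at [1.205, 0.087, 0.176, 1.66, 0, 1.571], TCP at [0.197, 0.514, 0.239] pointing down, gripper open.
Joint ranges: [-3.13, 3.13], [-0.85, 1.81], [-1.15, 1.24], [-2.2, 2.28], [-1.44, 1.52], [-3.14, 3.14]. Speed limits (rad/s): [2.22, 2.22, 2.57, 3.14, 3.14, 3.14].

INTERFACE

Orientations are given as a rotation vector (axis times angle).
In Python, from bench import state, read_camera, close_job gives the robot as it stands.
- The arm moves only by the shell command python3 -m handwheel 'ROWS' [FORCE]. ROWS is JSON, a list that holds one entry, the list of rows, each a list of 7 numbers: the shift along the world's x, y, z in m, then the turn, a rotation vector about the world's x, y, z in degrees, then the opening, from 0 (shut) to 1 (fully open). In form: [[[x, y, z, ax, ay, az, hand], ...]]. A call has exactly 5 rows; each row is the pose to reach, as a shift and turn from the pose measured when the call began; what a row does not reach only later rows make up. A row lasts 1/12 s, in which the tool goes at most 41.7 mm and 7.16 degrees, less where a joint would pass 70% of its speed; a pose out of reach is approached as far as the arm can. A call with a gripper value outside its range is refused whole. The fingers move at their own pace and stop on an object; FORCE is the grip in N (left out, the last holds). Time passes only in rows, so rows that repeat a pose let the fingers close, or fill a call up. It gives the time, the measured TCP pose, the force and the opening at its end, in the units of the state.
- state(): the state, without advancing time (a new reading comes with each control period).
- read_camera(name): name is "scene" or "top"; returns a dict with "img" (384x512x3 uint8, red, green, blue), "mtx" (3x3 intrinsics, pixels), "R" (3x3) and "t" (3): a world point X has camera coordinates R X + t. Camera axes: x right, y down, z forward; pixel columns grow to the right and rows downward; lengths in m; the calibration is good to about 2 mm. A picture is of the moment at which its call begins. There is no depth.
- close_job(): hands the job in, once; it reports no verdict.
The state is a dict: "t": time; "q": joint angles; "qd": joint speeds; "joint_efforts": joint torques, N m; "position": TCP position; "eef_rot": TCP orientation; "wrist_force": force on the tool from outside, world axes, zero at the start; "wrist_torque": the same for the moment, N m; "finger_gap": finger opening in m.
Only numpy, scipy, OpenCV 4.12 (cv2) and the standard library are available. Lean on these libraries where they do the work, as an engineer would, in place of code of your own. Each camera call takes 0.05 s, during which the arm holds its last target.

## Working session

There is one attempt and no reset: what is moved stays moved. The work goes in short steps, Python scripts to look and compute and a shell command to move; the robot and the scene stay as the last step left them, time stands still between calls to the robot, and variables do not carry over. Pictures are saved under pics/ and viewed, and the job is handed in when it is done.

```bash
mkdir -p pics
python3 - <<'E'
from bench import state, read_camera
import cv2,pickle
s=state();print(s)
for n in("scene","top"):
    c=read_camera(n);pickle.dump(c,open(f"pics/{n}0.pkl","wb"));cv2.imwrite(f"pics/{n}0.png",c["img"][:,:,::-1]);print(n,c["mtx"],c["R"],c["t"])
E
```

```text
{'t': 0.0, 'q': array([ 1.20498279e+00,  8.74738025e-02,  1.75124004e-01,  1.65978575e+00,
       -2.57480925e-05,  1.57081666e+00]), 'qd': array([ 0.00077915,  0.00039278,  0.00046535, -0.00037487,  0.00064467,
       -0.00090451]), 'joint_efforts': array([ 4.20483586e-03, -5.20382953e+01,  4.64804649e+01,  1.62023969e-02,
       -4.06908640e-07, -6.05798078e-06]), 'position': array([0.19666976, 0.51340484, 0.23857031]), 'eef_rot': array([-5.71411507e-01, -3.08896709e+00,  2.07577409e-03]), 'wrist_force': array([-0.24929414, -0.78987687,  0.12967689]), 'wrist_torque': array([ 0.01309092, -0.01969895, -0.04783315]), 'finger_gap': 0.08540902585064193}
scene [[407.4412831    0.         255.65518585]
 [  0.         407.4412831  193.00856436]
 [  0.           0.           1.        ]] [[ 0.14077993  0.98974754 -0.02410002]
 [ 0.64006083 -0.10955837 -0.76047294]
 [-0.75531659  0.09163385 -0.64892225]] [-0.22098906 -0.28972367  1.3841657 ]
top [[445.43601738   0.         257.71678792]
 [  0.         445.43601738 185.15520933]
 [  0.           0.           1.        ]] [[ 0.01193537 -0.99982907 -0.01412012]
 [-0.9872315  -0.00953942 -0.15900617]
 [ 0.1588443   0.01583762 -0.98717661]] [0.12528659 0.58020701 1.21917229]
```

View pics/scene0.png

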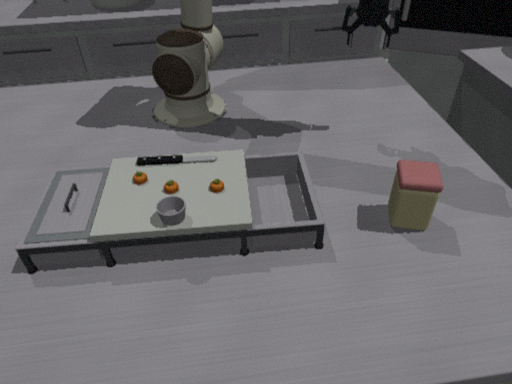

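View pics/top0.png

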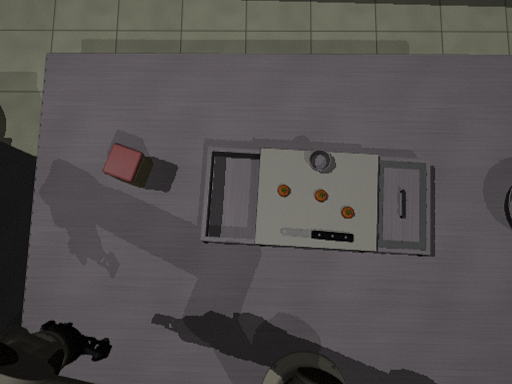

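The open pan is at the board's left (+y) end, around top (235,197). The crowns are at about (284,190), (321,196) and (348,212), the cup at (320,160), the knife at y≈236, and the tin at (125,163). Next I'll measure these positions.

```bash
cat > h.py <<'E'
import cv2,pickle,numpy as np
def ray(c,uv,z):
    d=c["R"].T@np.linalg.inv(c["mtx"])@np.array([*uv,1.]);o=-c["R"].T@c["t"]
    return (o+d*(z-o[2])/d[2])[:2]
def blobs(c,kind,amin=8):
    h=cv2.cvtColor(c["img"],cv2.COLOR_RGB2HSV)
    if kind=="or": m=cv2.inRange(h,(4,150,60),(22,255,255))
    m=cv2.morphologyEx(m,cv2.MORPH_CLOSE,np.ones((5,5),np.uint8))
    n,l,s,ce=cv2.connectedComponentsWithStats(m)
    return [(ce[i],s[i]) for i in range(1,n) if s[i,4]>=amin]
def project(c,X):
    p=c["mtx"]@(c["R"]@np.asarray(X)+c["t"]);return p[:2]/p[2]
E
python3 - <<'E'
from h import *
for n in("scene","top"):
    c=pickle.load(open(f"pics/{n}0.pkl","rb"))
    for ce,s in blobs(c,"or"): print(n,ce.round(1),s,ray(c,ce,0.095+.009).round(4))
    g=cv2.cvtColor(c["img"],cv2.COLOR_RGB2HSV)
    m=((g[...,2]>130)&(g[...,1]<45)).astype(np.uint8)
    m=cv2.morphologyEx(m,cv2.MORPH_OPEN,np.ones((3,3),np.uint8))
    k,l,s,ce=cv2.connectedComponentsWithStats(m)
    for i in range(1,k):
        if s[i,4]>4000:
            cn=max(cv2.findContours((l==i).astype(np.uint8),0,2)[0],key=cv2.contourArea)
            hull=cv2.convexHull(cn); ap=cv2.approxPolyDP(hull,6,True)[:,0]
            print("board",s[i],[(tuple(p),ray(c,p,.095).round(3)) for p in ap])
            r=cv2.minAreaRect(np.array([ray(c,p[0],.095) for p in cn],np.float32)*1000);print(r)
    x0,y0,w,hh=(190,130,250,140) if n=="top" else (20,140,320,140)
    cv2.imwrite(f"pics/{n}0z.png",cv2.resize(c["img"][y0:y0+hh,x0:x0+w,::-1],(800,int(800*hh/w)),interpolation=cv2.INTER_CUBIC))
E
```

```text
scene [139.9 178.4] [134 173  13  11 108] [ 0.5052 -0.1116]
scene [216.5 186.4] [210 181  14  11 114] [0.5636 0.0587]
scene [170.9 187.5] [164 182  14  11 118] [ 0.5502 -0.041 ]
board [  90  148  162   88 8921] [((np.int32(243), np.int32(150)), array([0.421, 0.134])), ((np.int32(251), np.int32(222)), array([0.677, 0.12 ])), ((np.int32(90), np.int32(235)), array([ 0.661, -0.199])), ((np.int32(112), np.int32(158)), array([ 0.398, -0.189]))]
((533.7999267578125, -32.279022216796875), (325.1969909667969, 273.9715881347656), 87.37540435791016)
board [   54   203   458   181 34496] [((np.int32(511), np.int32(222)), array([0.762, 0.626])), ((np.int32(511), np.int32(335)), array([0.986, 0.479])), ((np.int32(373), np.int32(377)), array([1.016, 0.249])), ((np.int32(101), np.int32(383)), array([ 0.966, -0.135])), ((np.int32(54), np.int32(328)), array([ 0.864, -0.222])), ((np.int32(57), np.int32(301)), array([ 0.811, -0.229])), ((np.int32(80), np.int32(285)), array([ 0.783, -0.196])), ((np.int32(440), np.int32(203)), array([0.687, 0.517]))]
((874.8898315429688, 213.5308837890625), (291.5208740234375, 861.1821899414062), 7.72120475769043)
top [283.2 190.1] [278 185  12  11  97] [0.5568 0.0616]
top [320.5 195.1] [315 190  12  11 102] [ 0.5442 -0.0392]
top [347.2 212.1] [342 207  12  11 104] [ 0.4989 -0.1102]
```

View pics/top0z.png

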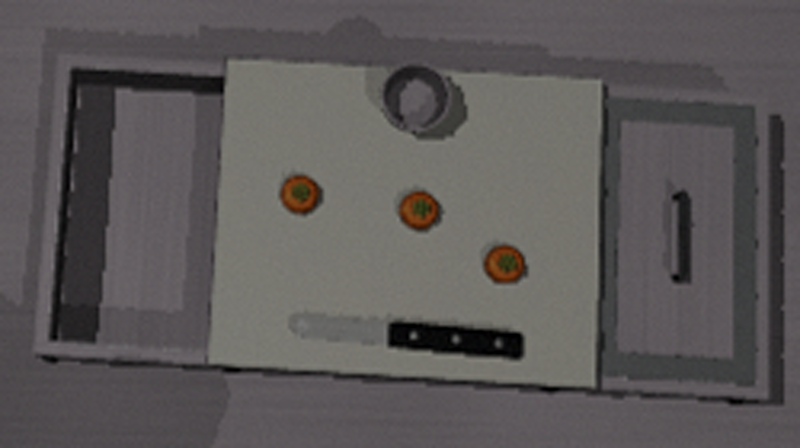

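Run:
```python
from h import *
c=pickle.load(open("pics/top0.pkl","rb")); print("cam",-c["R"].T@c["t"])
f=lambda u,v:(190+u/3.2,130+v/3.2)
P=[ray(c,f(*p),.095) for p in [(226,58),(604,82),(598,388),(208,363)]]
print(np.round(P,4)); ctr=np.mean(P,0); e=(P[0]-P[1]+P[3]-P[2]); yaw=np.arctan2(-e[0],e[1]); e2=(P[0]-P[3]+P[1]-P[2]);yaw2=np.arctan2(e2[1],e2[0])
print(ctr,np.degrees([yaw,yaw2]),np.linalg.norm(e)/2,np.linalg.norm(e2)/2)
def S(p,y=(yaw+yaw2)/2): R=np.array([[np.cos(y),-np.sin(y)],[np.sin(y),np.cos(y)]]);return R.T@(np.array(p)-ctr)
for nm,p in dict(c3=(.560,.060),c2=(.547,-.040),c1=(.502,-.111)).items(): print(nm,S(p).round(4))
for nm,p,z in [("cup rim",(416,99),.13),("cup rim low",(416,135),.13),("cup rim left",(384,97),.13),("cup rim right",(450,100),.13),("khandle top r",(523,334),.109),("kh low r",(522,358),.109),("kh upper l",(390,322),.109),("kh low l",(388,346),.109),("tip",(290,322),.101),("blade top",(330,313),.101)]:
    w=ray(c,f(*p),z);print(nm,w.round(4),S(w).round(4))
s=pickle.load(open("pics/scene0.pkl","rb"))
# tin top red
for cc,n in((c,"top"),(s,"scene")):
    h=cv2.cvtColor(cc["img"],cv2.COLOR_RGB2HSV);m=((h[...,0]<8)|(h[...,0]>172))&(h[...,1]>90)&(h[...,2]>80)
    k,l,st,ce=cv2.connectedComponentsWithStats(m.astype(np.uint8));i=1+np.argmax(st[1:,4]);print("tin",n,st[i],ray(cc,ce[i],.137))
```

```text
cam [0.37764473 0.11149122 1.29756392]
[[ 0.6752  0.124 ]
 [ 0.6567 -0.2015]
 [ 0.3961 -0.1884]
 [ 0.413   0.1362]]
[ 0.5352332  -0.03245576] [-3.11149223 -2.76855026] 0.32553012630033473 0.26173550911882465
c3 [0.02   0.0936]
c2 [ 0.0121 -0.0069]
c1 [-0.0292 -0.0801]
cup rim [ 0.6327 -0.0355] [0.0975 0.002 ]
cup rim low [ 0.6021 -0.0352] [0.0669 0.0007]
cup rim left [ 0.6342 -0.0088] [0.0976 0.0287]
cup rim right [ 0.6321 -0.0638] [ 0.0983 -0.0264]
khandle top r [ 0.4394 -0.1245] [-0.091  -0.0968]
kh low r [ 0.4196 -0.1232] [-0.1108 -0.0966]
kh upper l [ 0.448  -0.0147] [-0.088   0.0133]
kh low l [ 0.4282 -0.0129] [-0.1079  0.0141]
tip [0.4476 0.0679] [-0.0927  0.0958]
blade top [0.4554 0.0345] [-0.0831  0.0628]
tin top [103 144  38  37 766] [0.62663973 0.49061109]
tin scene [399 167  11  20  43] [0.64286533 0.44356781]
```

View pics/scene0z.png

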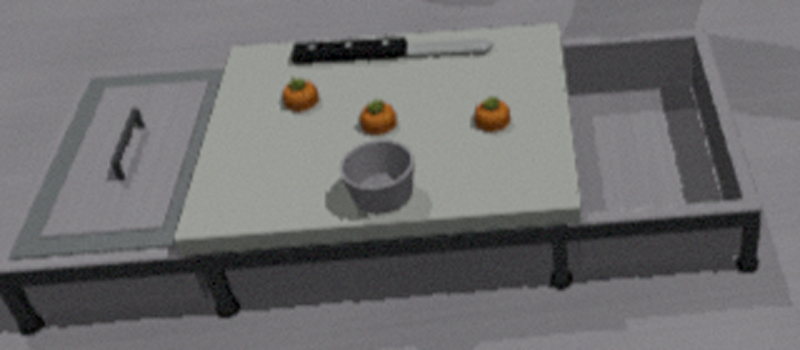

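```bash
python3 -m handwheel '[[[0.022,-0.03,0,0,0,-4.4,0],[0.044,-0.06,0,0,0,-8.8,0],[0.066,-0.09,0,0,0,-13.2,0],[0.088,-0.12,0,0,0,-17.6,0],[0.11,-0.15,0,0,0,-22,0]]]' 40
python3 -m handwheel '[[[0.022,-0.03,0,0,0,-4.4,0],[0.044,-0.06,0,0,0,-8.8,0],[0.066,-0.09,0,0,0,-13.2,0],[0.088,-0.12,0,0,0,-17.6,0],[0.11,-0.15,0,0,0,-22,0]]]'
python3 -m handwheel '[[[0.022,-0.03,0,0,0,-4.4,0],[0.044,-0.06,0,0,0,-8.8,0],[0.066,-0.09,0,0,0,-13.2,0],[0.088,-0.12,0,0,0,-17.6,0],[0.11,-0.15,0,0,0,-22,0]]]'
cat > w.py <<'E'
from bench import state
from scipy.spatial.transform import Rotation as Rn
import numpy as np,sys
Y=-np.radians(2.94);C=np.array([.5352,-.0325]);M=np.array([[np.cos(Y),-np.sin(Y)],[np.sin(Y),np.cos(Y)]])
s=state();p=np.array(s["position"]);A=Rn.from_rotvec(s["eef_rot"]).as_matrix()
print("t",round(s["t"],2),"pos",p.round(4),"stn",(M.T@(p[:2]-C)).round(4),"F",s["wrist_force"].round(1),"gap",round(s["finger_gap"],4),"tool y ang",np.degrees(np.arctan2(A[1,1],A[0,1])).round(1),"tool z",A[:,2].round(3),"q",s["q"].round(2))
if len(sys.argv)>2:
    g=C+M@np.array([float(sys.argv[1]),float(sys.argv[2])]);print("shift",(g-p[:2]).round(4))
E
python3 w.py .02 .053
```

```text
t: 0.52
position: [0.3071, 0.3619, 0.2383]
eef_rot: [-1.155, -2.921, 0.002]
wrist_force: [0.3, -0.2, -0.7]
finger_gap: 0.0254
t: 0.93
position: [0.4178, 0.2101, 0.2382]
eef_rot: [-1.696, -2.644, 0.002]
wrist_force: [0.3, 1.3, 0.2]
finger_gap: -0.0001
t: 1.35
position: [0.5284, 0.0583, 0.2379]
eef_rot: [-2.173, -2.267, 0.002]
wrist_force: [0.6, 0.6, 0.1]
finger_gap: -0.0001
t 1.35 pos [0.5284 0.0583 0.2379] stn [-0.0114  0.0903] F [0.6 0.6 0.1] gap -0.0001 tool y ang 2.4 tool z [-0.002 -0.    -1.   ] q [0.11 0.04 0.13 1.66 0.   1.64]
shift [ 0.0295 -0.0389]
```

```bash
python3 -m handwheel '[[[0.015,-0.02,0,0,0,-3,0],[0.029,-0.039,0,0,0,-5.3,0],[0.029,-0.039,-0.035,0,0,-5.3,0],[0.029,-0.039,-0.07,0,0,-5.3,0],[0.029,-0.039,-0.1,0,0,-5.3,0]]]'
python3 w.py .02 .053
python3 - <<'E'
from bench import read_camera
import cv2,pickle
a=read_camera("scene")["img"][140:280,20:340,::-1];cv2.imwrite("pics/s1.png",cv2.resize(a,(800,350),interpolation=2))
b=read_camera("top")["img"][130:270,190:440,::-1];cv2.imwrite("pics/t1.png",cv2.resize(b,(800,448),interpolation=2))
E
```

```text
t: 1.77
position: [0.5573, 0.0186, 0.1356]
eef_rot: [-2.276, -2.162, 0.003]
wrist_force: [0.1, 0.2, 0.1]
finger_gap: 0.0001
t 1.77 pos [0.5573 0.0186 0.1356] stn [0.0194 0.0522] F [0.1 0.2 0.1] gap 0.0001 tool y ang -3.0 tool z [-0.003  0.    -1.   ] q [ 0.03  0.09 -0.02  1.46  0.    1.66]
shift [0.0006 0.0008]
```

View pics/s1.png

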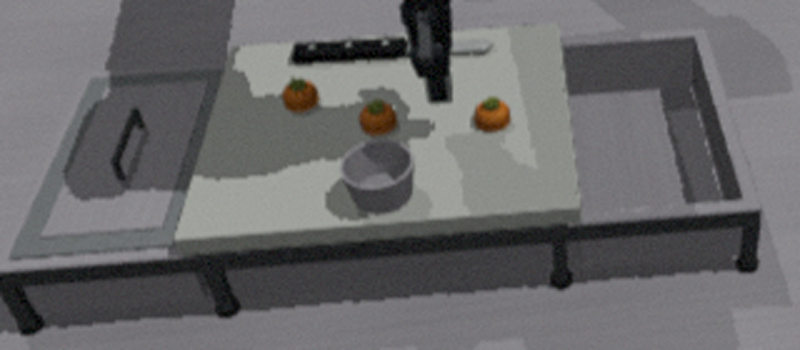

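View pics/t1.png

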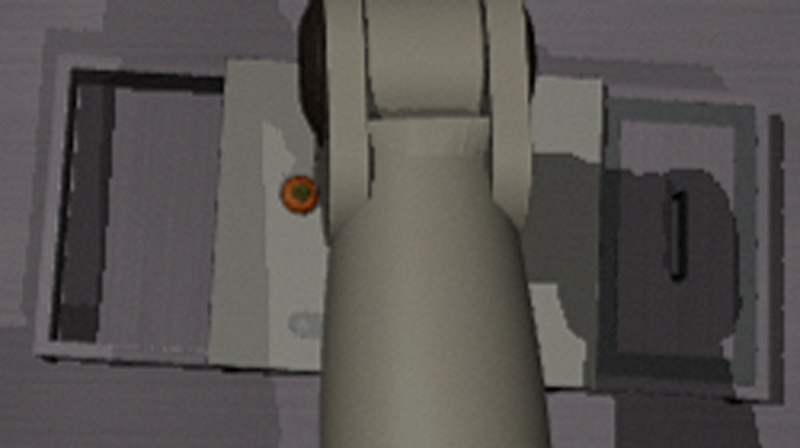

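The scene view shows the closed fingertips at zoom (438,98), between the crowns. No crown has moved. I'll lower the tool now and push the first crown.

```bash
python3 -m handwheel '[[[0.0005,0,-0.01,0,0,0,0],[0.0005,0,-0.02,0,0,0,0],[0.0005,0,-0.025,0,0,0,0],[0.0005,0,-0.029,0,0,0,0],[0.0005,0,-0.029,0,0,0,0]]]'
python3 w.py .02 .105
python3 - <<'E'
from bench import read_camera
import cv2,pickle
a=read_camera("scene")["img"][140:280,20:340,::-1];cv2.imwrite("pics/s2.png",cv2.resize(a,(800,350),interpolation=2))
E
```

```text
t: 2.28
position: [0.5554, 0.0191, 0.1035]
eef_rot: [-2.272, -2.16, 0.012]
wrist_force: [-0.1, 0.0, 0.2]
finger_gap: 0.0004
t 2.28 pos [0.5554 0.0191 0.1035] stn [0.0175 0.0526] F [-0.1  0.   0.2] gap 0.0004 tool y ang -2.9 tool z [-0.011 -0.    -1.   ] q [ 0.03  0.1  -0.07  1.41  0.    1.66]
shift [0.0052 0.0522]
```

View pics/s2.png

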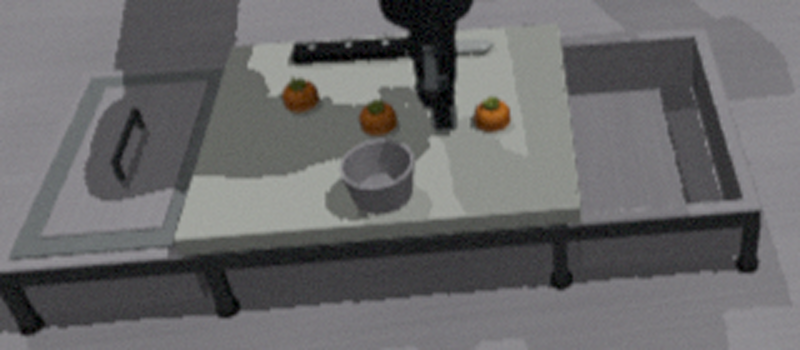

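```bash
python3 - <<'E'
from h import *
import w
c=pickle.load(open("pics/scene0.pkl","rb"))
for u,v in [(434,130),(455,130),(443,130)]:
    p=ray(c,(20+u*.4,140+v*.4),.096);print(p.round(4),(w.M.T@(p-w.C)).round(4))
E
python3 -m handwheel '[[[0.003,0.005,0.003,0,-0.6,0,0],[0.004,0.011,0.003,0,-0.6,0,0],[0.004,0.017,0.003,0,-0.6,0,0],[0.004,0.023,0.003,0,-0.6,0,0],[0.005,0.03,0.003,0,-0.6,0,0]]]'
python3 w.py .02 .105
```

```text
t 2.33 pos [0.5555 0.0191 0.104 ] stn [0.0176 0.0526] F [ 0.7  0.  -1. ] gap -0.0001 tool y ang -2.9 tool z [-0.01 -0.   -1.  ] q [ 0.03  0.1  -0.07  1.41  0.    1.66]
[0.5645 0.0074] [0.0272 0.0414]
[0.5677 0.0257] [0.0294 0.0598]
[0.5659 0.0153] [0.0282 0.0493]
t: 2.75
position: [0.5605, 0.0499, 0.1072]
eef_rot: [2.276, 2.164, 0.0]
wrist_force: [-0.2, -0.1, 0.1]
finger_gap: -0.0001
t 2.75 pos [0.5605 0.0499 0.1072] stn [0.021  0.0836] F [-0.2 -0.1  0.1] gap -0.0001 tool y ang -2.9 tool z [ 0. -0. -1.] q [ 0.09  0.11 -0.06  1.41 -0.    1.71]
shift [0.0001 0.0215]
```

```bash
python3 -m handwheel '[[[0,0.008,-0.0007,0,0,0,0],[0.001,0.016,-0.0007,0,0,0,0],[0.001,0.024,-0.0007,0,0,0,0],[0.002,0.032,-0.0007,0,0,0,0],[0.002,0.04,-0.0007,0,0,0,0]]]'
python3 w.py .02 .165
python3 - <<'E'
from bench import read_camera
import cv2,pickle
a=read_camera("scene")["img"][140:280,20:340,::-1];cv2.imwrite("pics/s3.png",cv2.resize(a,(800,350),interpolation=2))
E
```

```text
t: 3.17
position: [0.5625, 0.0908, 0.1064]
eef_rot: [2.276, 2.165, 0.0]
wrist_force: [-0.2, 0.1, -0.0]
finger_gap: 0.0
t 3.17 pos [0.5625 0.0908 0.1064] stn [0.0209 0.1246] F [-0.2  0.1 -0. ] gap 0.0 tool y ang -2.9 tool z [ 0. -0. -1.] q [ 0.16  0.12 -0.04  1.41 -0.    1.78]
shift [0.0011 0.0404]
```

View pics/s3.png

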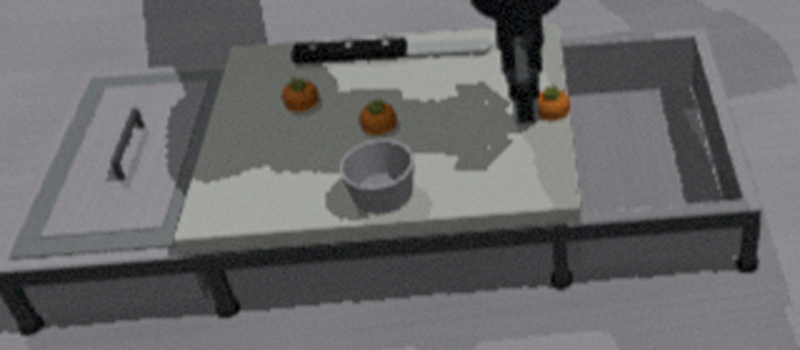

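The crown sits ahead of the fingers at the board's edge, zoom (553,103). I'll keep pushing slowly.

```bash
python3 -m handwheel '[[[-0.001,0.006,0,0,0,0,0],[-0.001,0.012,0,0,0,0,0],[-0.001,0.018,0,0,0,0,0],[-0.001,0.024,0,0,0,0,0],[-0.001,0.03,0,0,0,0,0]]]'
python3 w.py .02 .165
python3 - <<'E'
from bench import read_camera
import cv2,pickle
a=read_camera("scene")["img"][140:280,20:340,::-1];cv2.imwrite("pics/s4.png",cv2.resize(a,(800,350),interpolation=2))
E
```

```text
t: 3.63
position: [0.5615, 0.1224, 0.1064]
eef_rot: [-2.276, -2.166, -0.001]
wrist_force: [-0.6, 0.2, -0.4]
finger_gap: -0.0002
t 3.63 pos [0.5615 0.1224 0.1064] stn [0.0183 0.1561] F [-0.6  0.2 -0.4] gap -0.0002 tool y ang -2.8 tool z [ 0.  0. -1.] q [ 0.21  0.14 -0.03  1.41  0.    1.83]
shift [0.0022 0.0088]
```

View pics/s4.png

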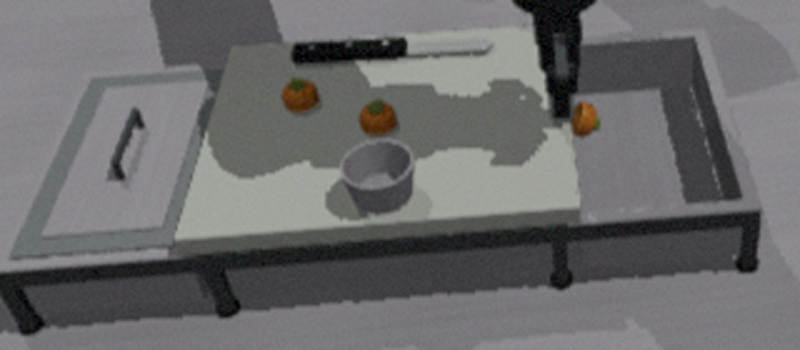

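The first crown is tipping into the pan at zoom (587,120). Next I'll raise the tool and go back for the second.

```bash
python3 w.py .012 -.046
python3 -m handwheel '[[[0,0,0.03,0,0,0,0],[0,-0.01,0.045,0,0,0,0],[-0.003,-0.05,0.045,0,0,0,0],[-0.006,-0.09,0.045,0,0,0,0],[-0.009,-0.13,0.045,0,0,0,0]]]'
python3 w.py .012 -.046
python3 - <<'E'
from bench import read_camera
import cv2,pickle
a=read_camera("scene")["img"][140:280,20:340,::-1];cv2.imwrite("pics/s5.png",cv2.resize(a,(800,350),interpolation=2))
E
```

```text
t 3.68 pos [0.5614 0.1233 0.1063] stn [0.0182 0.1569] F [-0.4  0.7  0.2] gap -0.0003 tool y ang -2.8 tool z [ 0.     0.001 -1.   ] q [ 0.22  0.14 -0.03  1.41  0.    1.84]
shift [-0.0166 -0.2023]
t: 4.1
position: [0.5523, -0.0077, 0.1517]
eef_rot: [2.273, 2.168, 0.002]
wrist_force: [0.0, -0.2, 0.0]
finger_gap: 0.0
t 4.1 pos [ 0.5523 -0.0077  0.1517] stn [0.0158 0.0257] F [ 0.  -0.2  0. ] gap 0.0 tool y ang -2.7 tool z [ 0.001  0.001 -1.   ] q [-0.01  0.08 -0.    1.49  0.    1.6 ]
shift [-0.0075 -0.0714]
```

View pics/s5.png

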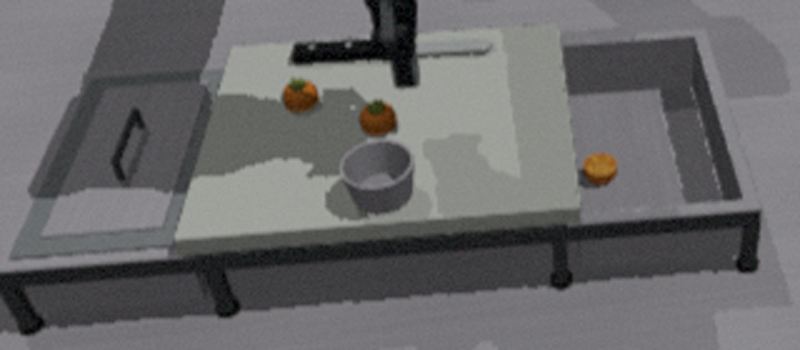

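The first crown lies in the pan at zoom (600,168). Going on to the second.

```bash
python3 -m handwheel '[[[-0.004,-0.036,0,0,0,0,0],[-0.0075,-0.071,0,0,0,0,0],[-0.0075,-0.071,-0.02,0,0,0,0],[-0.0075,-0.071,-0.037,0,0,0,0],[-0.0075,-0.071,-0.044,0,0,0,0]]]'
python3 w.py .012 -.046
python3 - <<'E'
from bench import read_camera
import cv2,pickle
a=read_camera("scene")["img"][140:280,20:340,::-1];cv2.imwrite("pics/s6.png",cv2.resize(a,(800,350),interpolation=2))
E
```

```text
t: 4.57
position: [0.5432, -0.0856, 0.1055]
eef_rot: [-2.28, -2.161, 0.004]
wrist_force: [0.0, 1.1, -0.6]
finger_gap: -0.0002
t 4.57 pos [ 0.5432 -0.0856  0.1055] stn [ 0.0107 -0.0526] F [ 0.   1.1 -0.6] gap -0.0002 tool y ang -3.1 tool z [-0.002 -0.001 -1.   ] q [-0.16  0.08 -0.09  1.4  -0.    1.47]
shift [0.0016 0.0065]
```

View pics/s6.png

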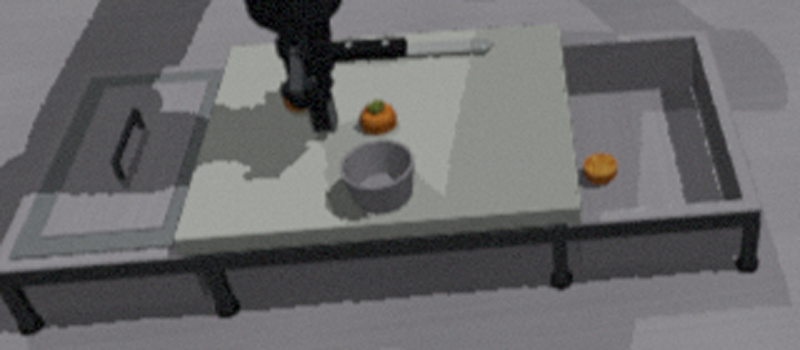

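```bash
python3 -m handwheel '[[[0.002,0.008,0.001,0,0,0,0],[0.002,0.016,0.001,0,0,0,0],[0.003,0.024,0.001,0,0,0,0],[0.003,0.032,0.001,0,0,0,0],[0.0035,0.04,0.001,0,0,0,0]]]'
python3 w.py .0125 .04
python3 -m handwheel '[[[0,0.009,0,0,0,0,0],[0.001,0.018,0,0,0,0,0],[0.001,0.027,0,0,0,0,0],[0.002,0.036,0,0,0,0,0],[0.0025,0.045,0,0,0,0,0]]]'
python3 w.py .0125 .08
python3 - <<'E'
from bench import read_camera
import cv2,pickle
a=read_camera("scene")["img"][140:280,20:340,::-1];cv2.imwrite("pics/s7.png",cv2.resize(a,(800,350),interpolation=2))
E
```

```text
t: 5.03
position: [0.5468, -0.0436, 0.1066]
eef_rot: [-2.278, -2.163, 0.004]
wrist_force: [0.4, -1.1, 0.7]
finger_gap: 0.0001
t 5.03 pos [ 0.5468 -0.0436  0.1066] stn [ 0.0122 -0.0105] F [ 0.4 -1.1  0.7] gap 0.0001 tool y ang -3.0 tool z [-0.002 -0.001 -1.   ] q [-0.08  0.08 -0.09  1.41 -0.    1.54]
shift [0.0029 0.0504]
t: 5.45
position: [0.5495, 0.0024, 0.1067]
eef_rot: [-2.278, -2.163, 0.004]
wrist_force: [-0.1, -0.1, -0.2]
finger_gap: -0.0006
t 5.45 pos [0.5495 0.0024 0.1067] stn [0.0124 0.0356] F [-0.1 -0.1 -0.2] gap -0.0006 tool y ang -3.0 tool z [-0.002 -0.001 -1.   ] q [ 0.01  0.08 -0.09  1.41 -0.    1.63]
shift [0.0023 0.0444]
```

View pics/s7.png

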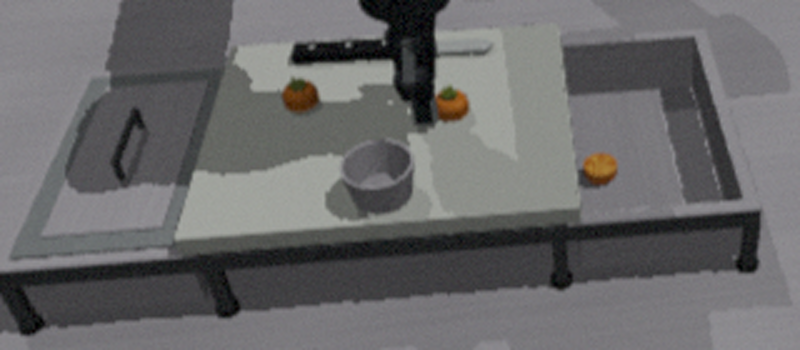

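```bash
cat > loc.py <<'E'
from h import *
import w,sys
from bench import read_camera
c=read_camera("scene");n=sys.argv[-1]
for ce,s in blobs(c,"or"):
    print(ce.round(1),s[4],(w.M.T@(ray(c,ce,.104)-w.C)).round(4))
cv2.imwrite(f"pics/{n}.png",cv2.resize(c["img"][140:280,20:340,::-1],(800,350),interpolation=2))
E
sed -i 's/len(sys.argv)>2/__name__=="__main__" and len(sys.argv)>2/' w.py
python3 loc.py s8
```

```text
t 5.5 pos [0.5495 0.0036 0.1066] stn [0.0124 0.0367] F [0.5 0.6 0.3] gap -0.0001 tool y ang -2.9 tool z [-0.002 -0.001 -1.   ] q [ 0.01  0.08 -0.09  1.41 -0.    1.63]
[139.8 178.6] 108 [-0.0251 -0.0807]
[200.9 182.2] 104 [0.0047 0.0581]
[259.5 207. ] 117 [0.1014 0.1799]
```

The second crown is drifting off-centre towards −x. I'll back off, re-centre and push on.

```bash
python3 -m handwheel '[[[0,-0.008,0,0,0,0,0],[-0.005,-0.012,0,0,0,0,0],[-0.01,-0.012,0,0,0,0,0],[-0.01,-0.006,0,0,0,0,0],[-0.0095,0.003,0,0,0,0,0]]]'
python3 -m handwheel '[[[0,0.007,0,0,0,0,0],[0.001,0.014,0,0,0,0,0],[0.001,0.021,0,0,0,0,0],[0.0015,0.028,0,0,0,0,0],[0.002,0.035,0,0,0,0,0]]]'
python3 loc.py s9
```

```text
t: 5.97
position: [0.5395, 0.0053, 0.1068]
eef_rot: [-2.278, -2.162, 0.004]
wrist_force: [0.6, 0.1, -0.1]
finger_gap: -0.0002
t: 6.38
position: [0.5416, 0.0413, 0.1068]
eef_rot: [-2.278, -2.163, 0.003]
wrist_force: [0.2, -0.9, -0.1]
finger_gap: 0.0001
t 6.38 pos [0.5416 0.0413 0.1068] stn [0.0026 0.074 ] F [ 0.2 -0.9 -0.1] gap 0.0001 tool y ang -3.0 tool z [-0.002 -0.001 -1.   ] q [ 0.08  0.06 -0.1   1.4  -0.    1.7 ]
[139.8 178.4] 115 [-0.0259 -0.0807]
[217.7 178.8] 99 [-0.003   0.0955]
[259.6 207. ] 118 [0.1015 0.18  ]
```

View pics/s9.png

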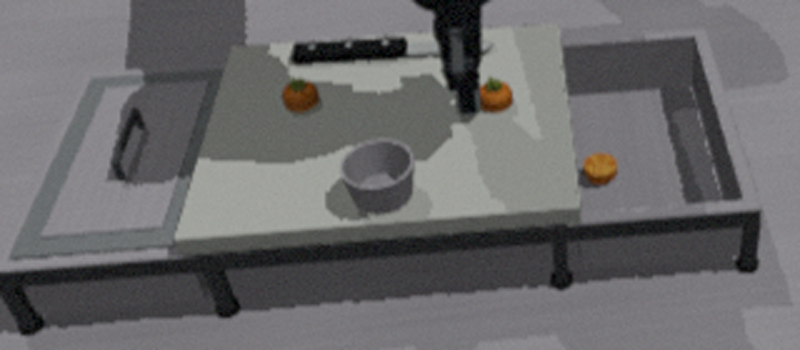

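```bash
python3 -m handwheel '[[[0,-0.008,0,0,0,0,0],[-0.006,-0.012,0,0,0,0,0],[-0.012,-0.012,0,0,0,0,0],[-0.012,-0.006,0,0,0,0,0],[-0.0115,0.002,0,0,0,0,0]]]'
python3 -m handwheel '[[[0,0.007,0,0,0,0,0],[0.001,0.014,0,0,0,0,0],[0.001,0.021,0,0,0,0,0],[0.0015,0.028,0,0,0,0,0],[0.002,0.035,0,0,0,0,0]]]'
python3 loc.py s10
```

```text
t: 6.85
position: [0.5298, 0.0438, 0.1069]
eef_rot: [-2.279, -2.161, 0.003]
wrist_force: [1.2, -0.2, -0.2]
finger_gap: 0.0
t: 7.27
position: [0.5319, 0.0798, 0.1069]
eef_rot: [-2.279, -2.162, 0.003]
wrist_force: [0.8, 0.1, 0.6]
finger_gap: -0.0001
t 7.27 pos [0.5319 0.0798 0.1069] stn [-0.009  0.112] F [0.8 0.1 0.6] gap -0.0001 tool y ang -3.0 tool z [-0.002 -0.001 -1.   ] q [ 0.15  0.05 -0.12  1.4  -0.    1.77]
[139.7 178.4] 113 [-0.0257 -0.0809]
[235.5 176.7] 107 [-0.006   0.1359]
[259.5 207.2] 122 [0.102  0.1799]
```

View pics/s10.png

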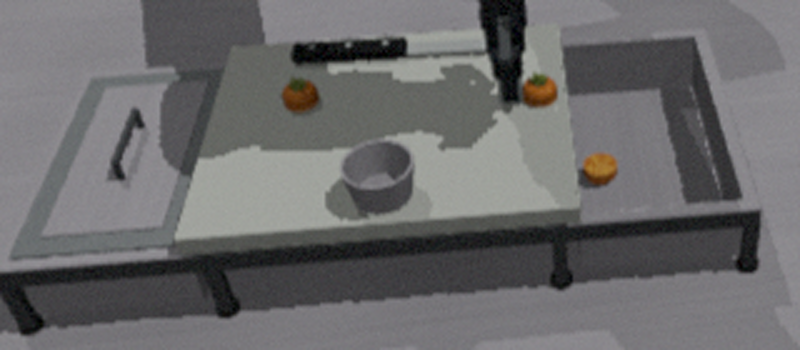

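The crown is now centred ahead of the tool at zoom (540,90). Pushing it over the edge.

```bash
python3 -m handwheel '[[[0,0.007,0,0,0,0,0],[0.001,0.014,0,0,0,0,0],[0.001,0.021,0,0,0,0,0],[0.0015,0.028,0,0,0,0,0],[0.002,0.034,0,0,0,0,0]]]'
python3 -m handwheel '[[[0,0.005,0,0,0,0,0],[0,0.01,0,0,0,0,0],[0,0.01,0,0,0,0,0],[0,0.01,0,0,0,0,0],[0,0.01,0,0,0,0,0]]]'
python3 loc.py s11
```

```text
t: 7.73
position: [0.534, 0.1155, 0.1068]
eef_rot: [-2.278, -2.162, 0.002]
wrist_force: [-0.2, -0.2, 0.3]
finger_gap: 0.0003
t: 8.15
position: [0.5339, 0.1254, 0.1068]
eef_rot: [-2.278, -2.162, 0.002]
wrist_force: [0.9, 0.6, -0.9]
finger_gap: -0.0
t 8.15 pos [0.5339 0.1254 0.1068] stn [-0.0094  0.1576] F [ 0.9  0.6 -0.9] gap -0.0 tool y ang -3.0 tool z [-0.002 -0.    -1.   ] q [ 0.23  0.08 -0.09  1.41  0.    1.85]
[139.8 178.5] 112 [-0.0256 -0.0808]
[263.5 200.7] 221 [0.0829 0.1902]
```

View pics/s11.png

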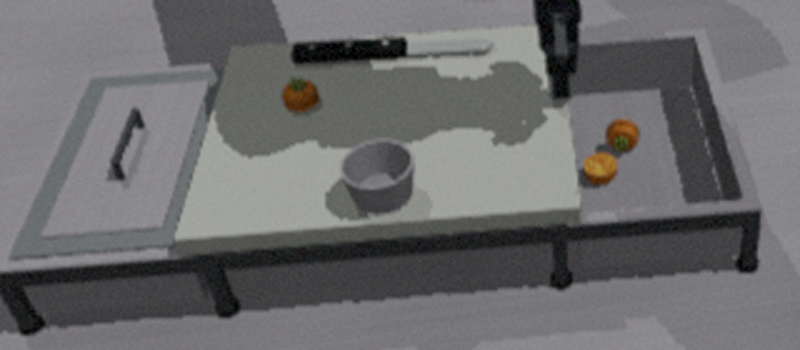

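Two crowns are in the pan. Now the third.

```bash
python3 w.py -.031 -.117
python3 -m handwheel '[[[0,0,0.03,0,0,0,0],[-0.002,-0.02,0.045,0,0,0,0],[-0.008,-0.06,0.045,0,0,0,0],[-0.014,-0.1,0.045,0,0,0,0],[-0.02,-0.14,0.045,0,0,0,0]]]'
python3 w.py -.031 -.117
python3 -m handwheel '[[[-0.005,-0.04,0,0,0,0,0],[-0.01,-0.08,0,0,0,0,0],[-0.015,-0.12,0,0,0,0,0],[-0.016,-0.13,0,0,0,0,0],[-0.016,-0.13,0,0,0,0,0]]]'
python3 w.py -.031 -.117
```

```text
t 8.2 pos [0.534  0.1253 0.1069] stn [-0.0093  0.1575] F [-0.3 -0.3  0.1] gap -0.0001 tool y ang -3.0 tool z [-0.002 -0.    -1.   ] q [ 0.23  0.08 -0.09  1.41  0.    1.85]
shift [-0.0357 -0.273 ]
t: 8.62
position: [0.5136, -0.0162, 0.1523]
eef_rot: [-2.277, -2.164, 0.001]
wrist_force: [0.7, 0.1, -0.5]
finger_gap: -0.0001
t 8.62 pos [ 0.5136 -0.0162  0.1523] stn [-0.0224  0.0152] F [ 0.7  0.1 -0.5] gap -0.0001 tool y ang -2.9 tool z [-0.001 -0.    -1.   ] q [-0.03 -0.01 -0.1   1.49 -0.    1.59]
shift [-0.0154 -0.1316]
t: 9.03
position: [0.497, -0.1491, 0.1523]
eef_rot: [2.282, 2.159, -0.002]
wrist_force: [-0.6, -0.1, 0.0]
finger_gap: 0.0001
t 9.03 pos [ 0.497  -0.1491  0.1523] stn [-0.0322 -0.1184] F [-0.6 -0.1  0. ] gap 0.0001 tool y ang -3.2 tool z [-0.001 -0.001 -1.   ] q [-0.29 -0.   -0.08  1.49 -0.    1.34]
shift [0.0013 0.0013]
```

```bash
python3 -m handwheel '[[[0,0,-0.02,0,0,0,0],[0,0,-0.035,0,0,0,0],[0,0,-0.042,0,0,0,0],[0,0,-0.0455,0,0,0,0],[0,0,-0.0455,0,0,0,0]]]'
python3 loc.py s12
```

```text
t: 9.45
position: [0.4968, -0.1483, 0.1064]
eef_rot: [-2.281, -2.159, 0.002]
wrist_force: [0.4, 0.4, 0.4]
finger_gap: -0.0
t 9.45 pos [ 0.4968 -0.1483  0.1064] stn [-0.0324 -0.1176] F [0.4 0.4 0.4] gap -0.0 tool y ang -3.1 tool z [-0.002 -0.    -1.   ] q [-0.29  0.   -0.17  1.4  -0.    1.34]
[139.8 178.5] 110 [-0.0255 -0.0806]
[262.8 201.2] 221 [0.0842 0.1886]
```

View pics/s12.png

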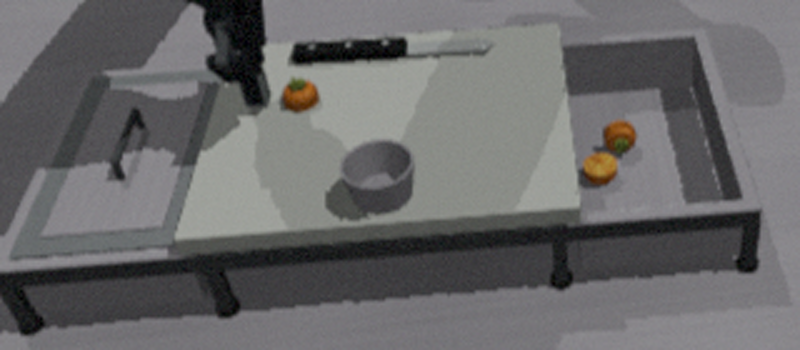

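```bash
python3 -m handwheel '[[[0,0.008,0,0,0,0,0],[0.001,0.017,0,0,0,0,0],[0.001,0.026,0,0,0,0,0],[0.002,0.035,0,0,0,0,0],[0.0025,0.044,0,0,0,0,0]]]'
python3 loc.py s13
```

```text
t: 9.92
position: [0.4999, -0.1032, 0.1075]
eef_rot: [2.281, 2.16, -0.001]
wrist_force: [0.1, -0.7, 0.2]
finger_gap: -0.0005
t 9.92 pos [ 0.4999 -0.1032  0.1075] stn [-0.0317 -0.0725] F [ 0.1 -0.7  0.2] gap -0.0005 tool y ang -3.1 tool z [-0.    -0.001 -1.   ] q [-0.2  -0.02 -0.19  1.4  -0.    1.42]
[154.4 177.1] 105 [-0.0266 -0.0479]
[262.9 201. ] 229 [0.0836 0.1889]
```

```bash
python3 -m handwheel '[[[0,0.008,-0.0005,0,0,0,0],[0.001,0.017,-0.0005,0,0,0,0],[0.001,0.026,-0.0005,0,0,0,0],[0.002,0.035,-0.0005,0,0,0,0],[0.0025,0.044,-0.0005,0,0,0,0]]]'
python3 loc.py s14
python3 -m handwheel '[[[0,0.007,0,0,0,0,0],[0.001,0.014,0,0,0,0,0],[0.001,0.021,0,0,0,0,0],[0.0015,0.028,0,0,0,0,0],[0.002,0.035,0,0,0,0,0]]]'
python3 loc.py s15
```

```text
t: 10.38
position: [0.5024, -0.0572, 0.1068]
eef_rot: [-2.28, -2.161, 0.0]
wrist_force: [0.7, -0.4, -0.1]
finger_gap: -0.0002
t 10.38 pos [ 0.5024 -0.0572  0.1068] stn [-0.0315 -0.0263] F [ 0.7 -0.4 -0.1] gap -0.0002 tool y ang -3.1 tool z [-0.  0. -1.] q [-0.11 -0.03 -0.2   1.4  -0.    1.51]
[174.8 175.6] 108 [-0.0265 -0.0018]
[263.  200.9] 227 [0.0834 0.1891]
t: 10.85
position: [0.5045, -0.0204, 0.1069]
eef_rot: [-2.279, -2.161, -0.0]
wrist_force: [0.1, -0.4, 0.0]
finger_gap: 0.0002
t 10.85 pos [ 0.5045 -0.0204  0.1069] stn [-0.0313  0.0105] F [ 0.1 -0.4  0. ] gap 0.0002 tool y ang -3.0 tool z [-0.     0.001 -1.   ] q [-0.04 -0.03 -0.2   1.4   0.    1.58]
[190.9 174.5] 110 [-0.0262  0.0347]
[263.  200.8] 228 [0.0831 0.1891]
```

View pics/s15.png

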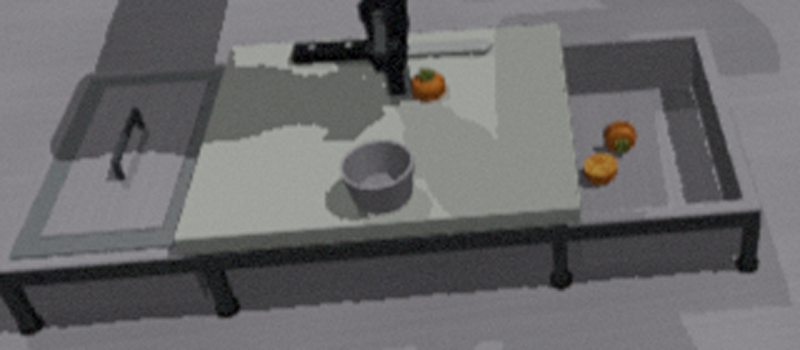

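The third crown is tracking steadily, centred ahead of the tool at zoom (428,86). Continuing.

```bash
python3 -m handwheel '[[[0,0.009,0,0,0,0,0],[0.001,0.018,0,0,0,0,0],[0.001,0.027,0,0,0,0,0],[0.002,0.036,0,0,0,0,0],[0.0025,0.045,0,0,0,0,0]]]'
python3 loc.py s16
python3 -m handwheel '[[[0,0.008,0,0,0,0,0],[0.001,0.016,0,0,0,0,0],[0.001,0.024,0,0,0,0,0],[0.002,0.032,0,0,0,0,0],[0.0025,0.04,0,0,0,0,0]]]'
python3 loc.py s17
```

```text
t: 11.32
position: [0.5071, 0.0264, 0.1069]
eef_rot: [-2.278, -2.162, -0.001]
wrist_force: [-0.5, -0.1, -0.9]
finger_gap: 0.0001
t 11.32 pos [0.5071 0.0264 0.1069] stn [-0.0311  0.0574] F [-0.5 -0.1 -0.9] gap 0.0001 tool y ang -3.0 tool z [-0.     0.001 -1.   ] q [ 0.05 -0.02 -0.19  1.4   0.    1.67]
[211.3 173. ] 101 [-0.0261  0.0814]
[262.9 201. ] 223 [0.0837 0.1889]
t: 11.78
position: [0.5098, 0.0684, 0.1069]
eef_rot: [-2.277, -2.162, -0.002]
wrist_force: [-0.1, -0.1, -0.1]
finger_gap: -0.0
t 11.78 pos [0.5098 0.0684 0.1069] stn [-0.0306  0.0994] F [-0.1 -0.1 -0.1] gap -0.0 tool y ang -3.0 tool z [-0.     0.002 -1.   ] q [ 0.13 -0.01 -0.18  1.4   0.    1.75]
[229.4 172. ] 98 [-0.025  0.123]
[263. 201.] 222 [0.0837 0.1891]
```

View pics/s17.png

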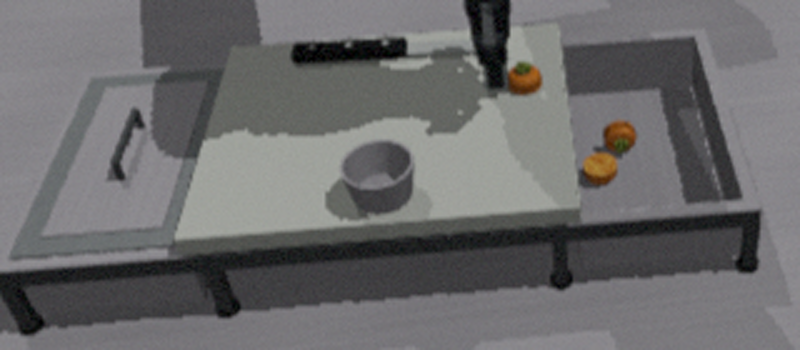

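The crown is at zoom (524,78), still centred and close to the edge.

```bash
python3 -m handwheel '[[[0,0.007,0,0,0,0,0],[0.001,0.014,0,0,0,0,0],[0.001,0.021,0,0,0,0,0],[0.0015,0.028,0,0,0,0,0],[0.002,0.035,0,0,0,0,0]]]'
python3 -m handwheel '[[[0,0.006,0,0,0,0,0],[0,0.012,0,0,0,0,0],[0,0.018,0,0,0,0,0],[0,0.021,0,0,0,0,0],[0,0.021,0,0,0,0,0]]]'
python3 loc.py s18
```

```text
t: 12.25
position: [0.5118, 0.1051, 0.1068]
eef_rot: [-2.276, -2.163, -0.002]
wrist_force: [0.3, 0.2, 0.3]
finger_gap: 0.0002
t: 12.67
position: [0.5118, 0.1267, 0.1068]
eef_rot: [-2.275, -2.164, -0.002]
wrist_force: [-0.2, -0.2, -0.2]
finger_gap: 0.0002
t 12.67 pos [0.5118 0.1267 0.1068] stn [-0.0315  0.1578] F [-0.2 -0.2 -0.2] gap 0.0002 tool y ang -2.9 tool z [-0.     0.002 -1.   ] q [ 0.24  0.02 -0.15  1.4   0.    1.86]
[260.4 198.9] 365 [0.0763 0.1843]
```

View pics/s18.png

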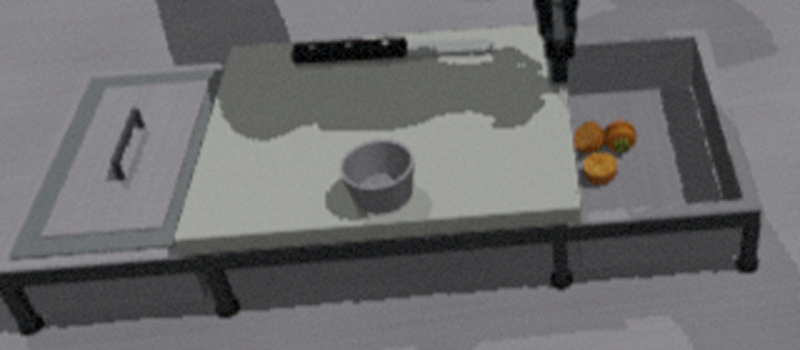

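All three crowns are in the pan. I'll raise the arm, move it aside and check with the top camera.

```bash
python3 -m handwheel '[[[0,0,0.035,0,0,0,0],[0,0,0.07,0,0,0,0],[0,0,0.1,0,0,0,0],[-0.03,0.03,0.12,0,0,0,0],[-0.06,0.06,0.12,0,0,0,0]]]'
python3 -m handwheel '[[[-0.03,0.03,0,0,0,0,0],[-0.06,0.06,0,0,0,0,0],[-0.08,0.09,0,0,0,0,0],[-0.1,0.12,0,0,0,0,0],[-0.12,0.15,0,0,0,0,0]]]'
python3 -m handwheel '[[[0,0,0,0,0,0,0],[0,0,0,0,0,0,0],[0,0,0,0,0,0,0],[0,0,0,0,0,0,0],[0,0,0,0,0,0,0]]]'
python3 - <<'E'
from h import *
import w
from bench import read_camera
for n in("scene","top"):
    c=read_camera(n);c0=pickle.load(open(f"pics/{n}0.pkl","rb"))
    x0,y0,a,b=(90,130,350,140) if n=="top" else (20,140,430,140)
    cr=lambda c:c["img"][y0:y0+b,x0:x0+a,::-1]
    cv2.imwrite(f"pics/{n}F.png",cv2.resize(np.vstack([cr(c0),cr(c)]),(800,int(1600*b/a)) if n=="top" else (800,520)))
    for ce,s in blobs(c,"or"): print(n,ce.round(1),s[4],(w.M.T@(ray(c,ce,.02)-w.C)).round(3))
E
```

```text
t: 13.13
position: [0.457, 0.1819, 0.2302]
eef_rot: [2.281, 2.16, 0.009]
wrist_force: [0.3, 2.0, -0.3]
finger_gap: -0.0002
t: 13.55
position: [0.3358, 0.3329, 0.2306]
eef_rot: [2.281, 2.159, 0.011]
wrist_force: [0.6, 1.2, -0.9]
finger_gap: 0.0002
t: 13.97
position: [0.3366, 0.332, 0.2307]
eef_rot: [2.283, 2.157, 0.011]
wrist_force: [-0.8, 0.5, -0.3]
finger_gap: 0.0002
t 13.97 pos [0.3366 0.332  0.2307] stn [-0.2171  0.3538] F [-0.8  0.5 -0.3] gap 0.0002 tool y ang -3.3 tool z [ 0.006  0.004 -1.   ] q [ 0.78 -0.11 -0.03  1.64 -0.    2.41]
scene [260.3 199. ] 359 [-0.019  0.192]
top [247.7 203. ] 257 [-0.014  0.192]
```

View pics/topF.png

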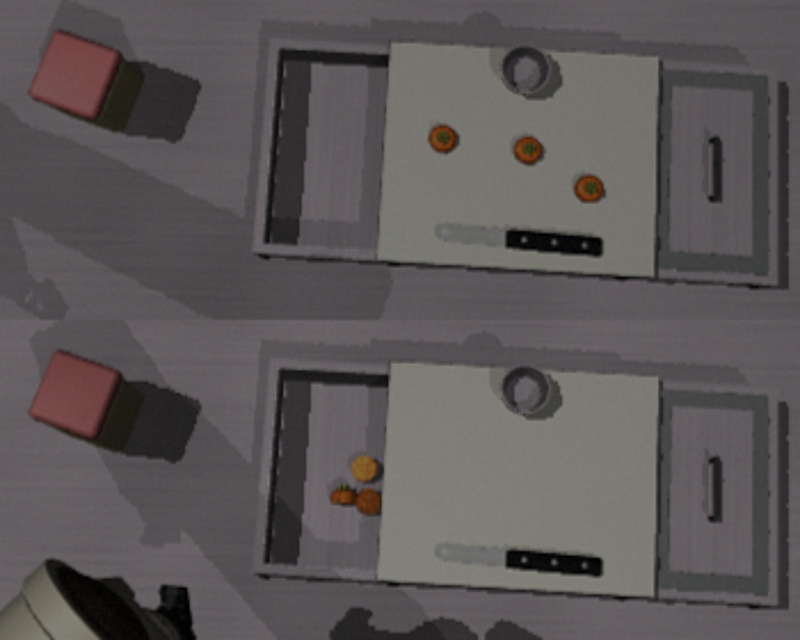

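View pics/sceneF.png

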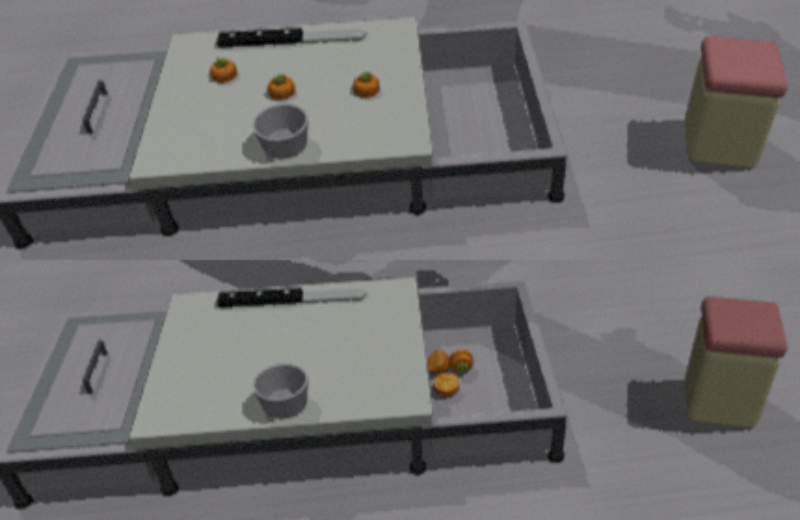

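```bash
python3 -c "
from bench import close_job
print(close_job())"
```

```text
the job is handed in; nothing more can be done
None
```

I swept the three carrot ends one at a time along the board with the closed fingers. All three dropped over the left edge into the open pan, and I handed the job in at about 14 s of the 48 s allowed.

**Last checks:**
- **Carrot ends:** Both cameras show all three in the open pan. In the scene camera their combined position shifted by no more than 0.1 px over the last 1.3 s, so they were at rest.
- **Bystanders:** The cup, knife and tin look unmoved next to the first pictures. I compared these by eye and did not measure them.
- **Robot:** The arm was clear of everything, and the wrist force I read never went above about 2 N.

**What went wrong or disagreed:**
- **Drift:** The second carrot end slid sideways off the centre of the fingers, so I backed off and re-centred twice before pushing it over.
- **Tip height:** On the first descent the fingertips came about 3 mm lower than asked, to within 1 mm of the board. I raised them before pushing, and no contact force showed.
- **Cameras:** The two cameras disagreed by about 6 mm in x on the carrot ends, so I used the average.
- **Against the wall:** One carrot end lies close to the pan wall beside the board and is partly hidden from the top camera. Its position was judged from the scene view only.

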